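# Comb scattered chopsticks into a snug row with a rake

## Robot

A 6-joint arm with a two-finger parallel gripper is mounted at the origin on a cart in front of the work surface, level with it; the furniture and walls round the work are solid. World frame = base frame: x ahead of the robot, y to its left, z up, the work surface at z = 0. Lengths are in m, angles in rad, forces in N, time in s.
With the tool pointing down it reaches from about 0.275 to 1 m from the base axis. Payload 8.4 kg.
Tool frame: the origin (TCP) lies on the centre line of the jaws, within the pads' length; the fingertips stand 17 mm ahead of it and the grasp point (between the pads) lies 2 mm behind it (bot.tcp_to_tips is the z of the fingertips in the tool frame, in m); z points along the fingers, y is the line along which they close (so a half turn about z gives the same grasp; the last joint's range is limited). The gripper opens to 85 mm and grips with 20 to 120 N. Pads are 22 mm wide; open, the fingers measure 114 mm over their backs; the gripper's body (76 mm by 85 mm) begins 54 mm behind the grasp point. The pads swing forward as they close: fully open they stand 13 mm farther back than shut.
Start: joints at [-1.168, 0.353, 1.633, -0, 1.155, -0.002], TCP at [0.246, -0.574, 0.248] pointing down, gripper open.
Joint ranges: [-2.63, 2.63], [-0.92, 2.1], [0.06, 2.66], [-1.3, 4.44], [0, 2.69], [-3.02, 3.02]. Speed limits (rad/s): [2.22, 2.22, 2.79, 3.14, 3.14, 3.14].

## Interface

Orientations are given as a unit quaternion [x, y, z, w].
In Python, from workcell import bot, hand, kinematics, get_obs, vision, hand_in gives the robot as it stands. The module is installed in compiled form; this text tells all that it offers. Calls block until the motion is done:
- bot.reach(position, orientation): joint-space move of the TCP to a pose.
- bot.servo_line(position, ori=None, velocity=0.15): straight line of the TCP; ori=None keeps the orientation; velocity is the mean speed in m/s.
- bot.goto_joints(angles): joint-space move.
- hand.move_gripper(opening, strength=None): finger opening in m; strength is the grip in N (None keeps the last); returns when the fingers have stopped.
- bot.dwell(seconds).
- kinematics.solve_ik(position, orientation): joint angles nearest the present ones, or None.
- get_obs(): the state.
- vision.read_camera(name): name is "side" or "top"; returns a dict with "frame" (420x560x3 uint8, red, green, blue), "intrinsics" (3x3 intrinsics, pixels), "view" (4x4, takes a point from world to camera coordinates). Camera axes: x right, y down, z forward; pixel columns grow to the right and rows downward; lengths in m; the calibration is good to about 2 mm. A picture is of the moment at which its call begins. There is no depth.
A pose or a line that the arm cannot do raises bot.IKError and nothing moves.
- hand_in(): hands the job in; it is judged then, once.
The state is a dict: "time_s": time; "joint_pos": joint angles; "joint_vel": joint speeds; "joint_efforts": joint torques, N m; "position": TCP position; "orientation": TCP orientation; "wrist_force": force on the tool from outside, world axes, zero at the start; "ft_torque": the same for the moment, N m; "gripper_width": finger opening in m; "grip_force": force on a finger pad.
Only numpy, scipy, OpenCV 4.12 (cv2) and the standard library are available. Lean on these libraries where they do the work, as an engineer would, in place of code of your own. Each camera call takes 0.05 s, during which the arm holds its last target. There are 200 camera calls.

## Task

Take the wooden rake from its stand and, with its tines, comb the four scattered chopsticks to the right across the wooden tray onto the pale fence bar, until they lie parallel to it in one flat, closed row. At the end of the stroke hold the rake pressed on the row for about a second with about 9 N, enough to feel the whole row seated on the bar, but never push the sticks with 15 N or more, nor press the rake on the tray with 25 N. Then stand the rake back in its stand and let go; do not touch the chopsticks with the gripper, and leave the cup, the bowl and the mug where they are.

Things in the scene. Friction and masses are not known exactly. Their poses are not given: they have to be found in the camera images.
- tray: Brown wooden tray, 295 (x) x 272 (y) x 40 mm, fixed. Origin: centre of underside; z up. Floor z = 7.5 mm; inner walls y = +-124.5 mm (tops z = 36), x = +-136 mm (tops z = 40). By the wall at -y, on the robot's right, a pale fence bar, 262 (x) x 10 x 20 mm, is clamped parallel to x; its face to the sticks is anywhere from y = -113.5 to -91.5 mm: not measured, feel for it. It holds firm.
- rake: Wooden rake, 110-220 g, 104 mm tall. Bar 134 (x) x 24 (y) x 14 mm; below it one row of 8 round tines along x, 30 mm long, 6 mm thick, 17 mm apart, outermost at x = -59.5 and +59.5 mm. On the bar an upright dark grip block 36 (x) x 20 (y) mm, z = 44 to 104 mm: pinch it across its 20 mm (y). Origin: middle of the row at the tine tips; z up.
- stand: Fixed wooden stand: base 160 (x) x 50 (y) x 6 mm, two walls along x, 140 mm long, 9 mm thick, tops at z = 38 mm, a 14 mm slot between them along x at y = 0. The tines hang in the slot, the bar rests on the wall tops; the rake's origin is then 8 mm above the stand's, its x along the stand's x. Origin: centre of the underside, on the worktop.
- stick_1: Square bamboo chopstick, 150 x 8 x 8 mm, 18 g, one end red, lying along its x axis on the tray floor. Origin: middle of its underside (it starts as the first of the four counted from the fence bar).
- stick_2: Square bamboo chopstick, 150 x 8 x 8 mm, 18 g, one end red, lying along its x axis on the tray floor. Origin: middle of its underside (it starts as the second of the four counted from the fence bar).
- stick_3: Square bamboo chopstick, 150 x 8 x 8 mm, 18 g, one end red, lying along its x axis on the tray floor. Origin: middle of its underside (it starts as the third of the four counted from the fence bar).
- stick_4: Square bamboo chopstick, 150 x 8 x 8 mm, 18 g, one end red, lying along its x axis on the tray floor. Origin: middle of its underside (it starts as the fourth of the four counted from the fence bar).
- tea_cup: Small blue and white tea cup, 81 mm wide, 68 mm tall, loose bystander behind the stand. Origin: centre of its underside.
- brown_bowl: Small dark brown bowl, 88 mm wide, 40 mm tall, loose bystander on the front of the stove. Origin: centre of its underside.
- mug: Speckled beige mug with handle, 85 x 115 x 81 mm, loose bystander at the back of the stove. Origin: centre of its underside.

How it is judged:
On the way, in this order (a step that is already met when the one before it is completed fails the run):
1. the rake is lifted out of its stand (z of rake in the frame of stand above 0.05 m), for 0.1 s.
2. the rake presses the closed row of four chopsticks on the fence bar: tray (with its bar) and rake both feel more than 4 N, held 0.5 s (y of stick_2 in the frame of stick_1 between 0.0055 and 0.011 m and y of stick_3 in the frame of stick_1 between 0.0135 and 0.019 m and y of stick_4 in the frame of stick_1 between 0.0215 and 0.027 m and y of each of stick_1, stick_2, stick_3, stick_4 in the frame of tray below -0.06 m and z of each of stick_1, stick_2, stick_3, stick_4 in the frame of tray below 0.012 m and angle between the x axis of each of stick_1, stick_2, stick_3, stick_4 and the x axis of tray, either way round below 0.05 rad and linear speed of each of stick_1, stick_2, stick_3, stick_4 below 0.02 m/s and contact force between any of stick_1, stick_2, stick_3, stick_4 and tray above 4 N and (contact force between rake and stick_1 above 4 N or contact force between rake and stick_2 above 4 N or contact force between rake and stick_3 above 4 N or contact force between rake and stick_4 above 4 N)), for 0.5 s.
At the end, for the whole second after the job is handed in: Sticks flat and at rest by the fence (tray y below -60 mm), within 0.05 rad of parallel to the tray's x, row closed: centres 8, 16, 24 mm from the first within 3 mm; rake released, upright, at rest in its stand (within 5 mm in height, 20 mm along the slot, 10 mm across) (y of stick_2 in the frame of stick_1 between 0.0055 and 0.011 m and y of stick_3 in the frame of stick_1 between 0.0135 and 0.019 m and y of stick_4 in the frame of stick_1 between 0.0215 and 0.027 m and y of each of stick_1, stick_2, stick_3, stick_4 in the frame of tray below -0.06 m and z of each of stick_1, stick_2, stick_3, stick_4 in the frame of tray below 0.012 m and angle between the x axis of each of stick_1, stick_2, stick_3, stick_4 and the x axis of tray, either way round below 0.05 rad and linear speed of each of stick_1, stick_2, stick_3, stick_4, rake below 0.02 m/s and z of rake in the frame of stand below 0.013 m and angle between rake's own z axis and vertical below 0.1 rad and x of rake in the frame of stand between -0.02 and 0.02 m and y of rake in the frame of stand between -0.01 and 0.01 m); the robot touches nothing.
It fails at once if the rake pushes a chopstick, or a chopstick is pushed on the tray or its bar, with 15 N or more, or the rake presses on the tray with 25 N (contact force between rake and tray above 25 N or contact force between rake and stick_1 above 15 N or contact force between rake and stick_2 above 15 N or contact force between rake and stick_3 above 15 N or contact force between rake and stick_4 above 15 N or contact force between any of stick_1, stick_2, stick_3, stick_4 and tray above 15 N).
It fails at once if the gripper or arm touches a chopstick (contact force between any of the fingers, the arm and stick_1 above 0.3 N or contact force between any of the fingers, the arm and stick_2 above 0.3 N or contact force between any of the fingers, the arm and stick_3 above 0.3 N or contact force between any of the fingers, the arm and stick_4 above 0.3 N).
It fails at once if the cup, the bowl or the mug is moved by more than 20 mm (distance of any of tea_cup, brown_bowl, mug from where it was at the start of the episode above 0.02 m).
It also fails if it takes over 64 s, if anything falls off the work surface, if the arm or the gripper's body presses on something with over 40 N, if the wrist force passes 120 N, or if a joint passes its speed limit or range.

## Working session

There is one attempt and no reset: what is moved stays moved. The work goes in short steps, each a Python script; the robot and the scene stay as the last script left them, time stands still between calls to the robot, and variables do not carry over. Pictures are saved under pics/ and viewed, at most 10 in all, crops included, and the job is handed in when it is done.

```bash
mkdir -p pics; python3 - <<'E'
from workcell import *
import cv2,numpy as np
for n in("top","side"):
    r=vision.read_camera(n);cv2.imwrite(f"pics/{n}0.png",cv2.resize(r["frame"][:,:,::-1],(784,588),interpolation=cv2.INTER_CUBIC))
    np.savez(f"{n}.npz",K=r["intrinsics"],V=r["view"]);print(n,r["intrinsics"].round(1).tolist(),r["view"].round(3).tolist())
o=get_obs();print({k:np.round(v,3).tolist() for k,v in o.items()})
E
```

```text
top [[496.0, 0.0, 275.7], [0.0, 496.0, 211.1], [0.0, 0.0, 1.0]] [[0.011, -1.0, -0.005, -0.121], [-0.988, -0.01, -0.156, 0.519], [0.156, 0.006, -0.988, 0.964], [0.0, 0.0, 0.0, 1.0]]
side [[461.2, 0.0, 281.2], [0.0, 461.2, 218.1], [0.0, 0.0, 1.0]] [[0.993, -0.114, 0.021, -0.53], [-0.06, -0.658, -0.751, 0.005], [0.099, 0.745, -0.66, 1.057], [0.0, 0.0, 0.0, 1.0]]
{'time_s': 0.1, 'joint_pos': [-1.168, 0.354, 1.634, 0.0, 1.155, -0.002], 'joint_vel': [0.0, -0.001, -0.003, 0.002, 0.001, 0.0], 'joint_efforts': [0.0, -60.635, -34.282, -0.0, 0.004, 0.0], 'position': [0.246, -0.574, 0.248], 'orientation': [0.98, 0.201, -0.0, -0.001], 'wrist_force': [-0.211, -1.202, 0.206], 'ft_torque': [0.043, 0.038, -0.031], 'grip_force': 0.0, 'gripper_width': 0.085}
```

View pics/top0.png

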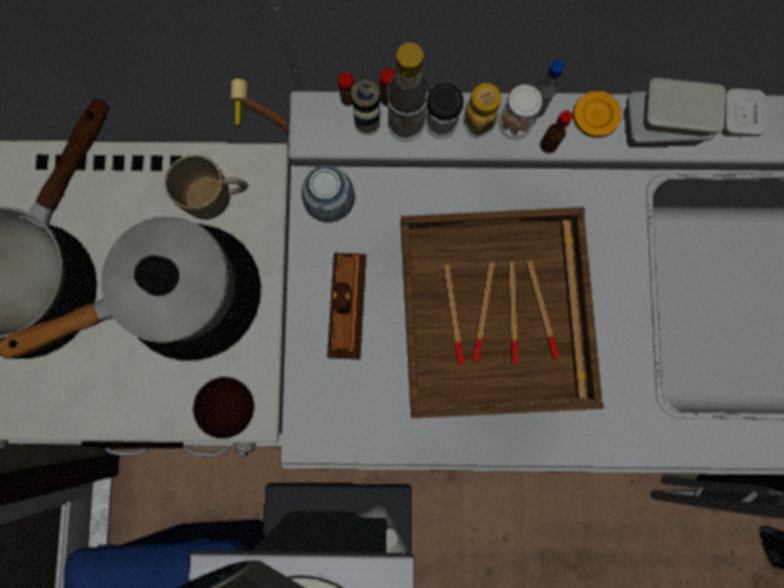

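View pics/side0.png

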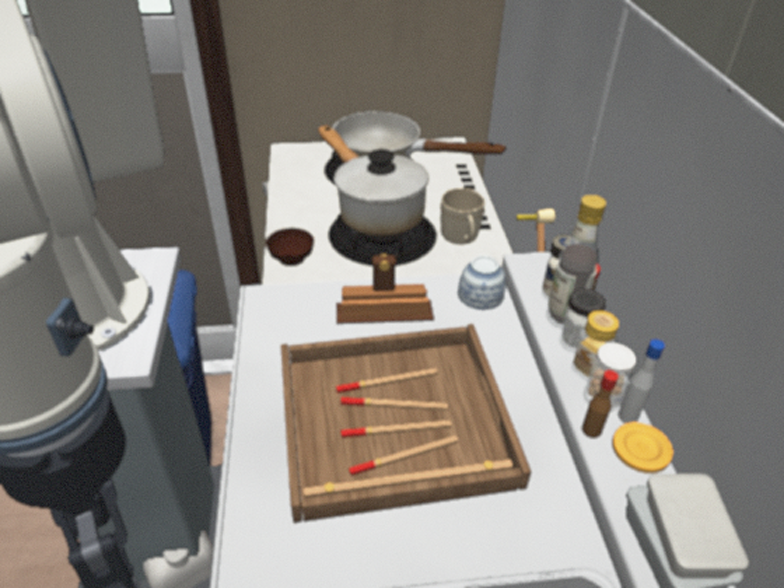

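The top view (1.4x) shows the stand at about (347,306), with the rake's grip block at (341,297). The tray corners are near (402,217), (583,209), (602,404) and (412,416). The fence bar runs from (567,222) to (582,397), and the four sticks lie between x=446 and 557. The side view agrees. I'll enlarge both for readings.

```bash
cat > h.py <<'E'
from workcell import *
import cv2,numpy as np
def crop(n,f,x0,y0,x1,y1,s):
    r=vision.read_camera(n)["frame"][y0:y1,x0:x1,::-1]
    cv2.imwrite(f,cv2.convertScaleAbs(cv2.resize(r,None,fx=s,fy=s,interpolation=cv2.INTER_CUBIC),alpha=1.4))
def px2w(n,u,v,z):
    c=np.load(n+".npz");V=c["V"];R=V[:3,:3];t=V[:3,3]
    d=R.T@np.linalg.solve(c["K"],[u,v,1.]);o=-R.T@t
    return o+d*(z-o[2])/d[2]
E
python3 - <<'E'
from h import *
crop("top","pics/t1.png",225,140,435,300,3.6)
crop("side","pics/s1.png",190,175,380,365,3.1)
E
```

```text
(no output)
```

View pics/t1.png

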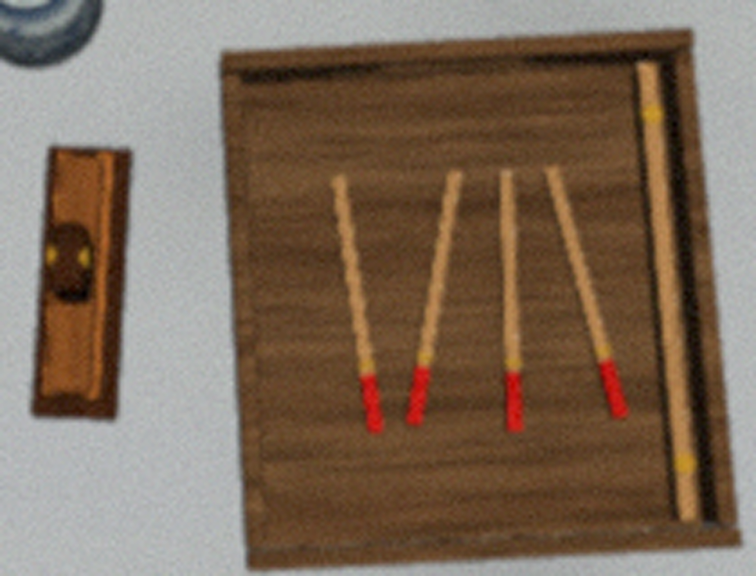

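View pics/s1.png

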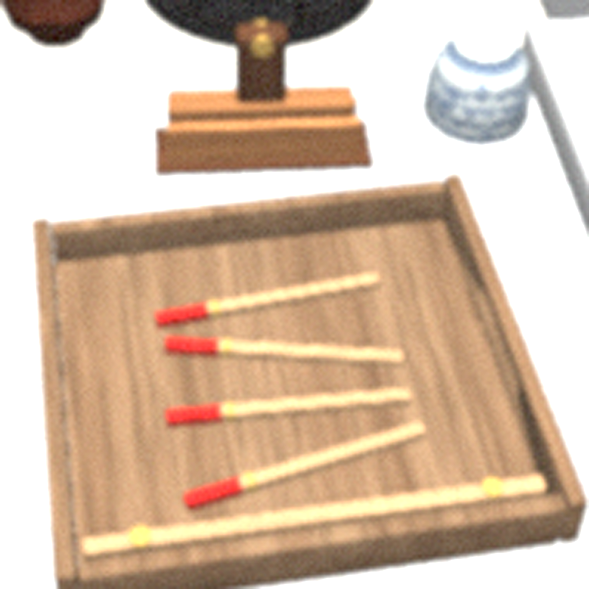

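The tray's top-crop corners are (222,50), (691,30), (741,545) and (248,568). The stand base corners are (50,148), (130,148), (116,419) and (32,414), with the rake grip at about (69,262). The fence bar's stick-side edge runs from (637,63) to (677,520).

```bash
python3 - <<'E'
from h import *
T=lambda u,v,z:px2w("top",225+u/3.6,140+v/3.6,z)
S=lambda u,v,z:px2w("side",190+u/3.1,175+v/3.1,z)
def p(l,*a): print(l,*[np.round(q[:2],4).tolist() for q in a])
tc=[T(222,50,.04),T(691,30,.04),T(741,545,.04),T(248,568,.04)]
p("tray T",*tc,sum(tc)/4)
tc=[S(38,223,.04),S(455,179,.04),S(580,503,.04)]
p("tray S",*tc,(tc[0]+tc[2])/2)
b=[T(50,148,.006),T(130,148,.006),T(116,419,.006),T(32,414,.006)];p("stand T",*b,sum(b)/4)
b=[S(158,170,.0),S(370,164,.0)];p("stand S front bottom",*b)
p("grip side faces mark T",T(52,256,.105),T(84,257,.105)); p("grip S top",S(262,22,.112),S(262,30,.112),S(240,28,.112),S(286,28,.112))
p("fence top edges T",T(637,63,.0275),T(677,520,.0275),T(658,63,.0275),T(697,520,.0275))
p("fence S far edge",S(545,476,.0275),S(82,543,.0275))
z=.0155
for n,a,c in((4,(339,177),(376,431)),(3,(456,172),(414,424)),(2,(507,171),(515,430)),(1,(552,168),(620,417))):p(f"s{n} T",T(*a,z),T(*c,z))
for n,a,c in((4,(378,276),(156,318)),(3,(402,355),(166,344)),(2,(410,394),(166,416)),(1,(423,428),(187,500))):p(f"s{n} S",S(*a,z),S(*c,z))
E
```

```text
tray T [0.6396, -0.1371] [0.6539, -0.406] [0.3625, -0.4235] [0.3472, -0.1535] [0.5008, -0.2801]
tray S [0.3514, -0.1596] [0.6363, -0.1432] [0.6518, -0.408] [0.5016, -0.2838]
stand T [0.5887, -0.037] [0.5891, -0.084] [0.4301, -0.0784] [0.4324, -0.0301] [0.5101, -0.0574]
stand S front bottom [0.4335, -0.0719] [0.5895, -0.0798]
grip side faces mark T [0.5088, -0.0475] [0.5085, -0.0644]
grip S top [0.5114, -0.0478] [0.5104, -0.057] [0.4954, -0.0534] [0.5273, -0.0562]
fence top edges T [0.6376, -0.3777] [0.3759, -0.3923] [0.6377, -0.3899] [0.376, -0.4034]
fence S far edge [0.6409, -0.3801] [0.3772, -0.3975]
s4 T [0.571, -0.206] [0.4242, -0.2265]
s3 T [0.5746, -0.2739] [0.4284, -0.2481]
s2 T [0.5755, -0.3035] [0.4256, -0.3054]
s1 T [0.5775, -0.3296] [0.4336, -0.3651]
s4 S [0.5736, -0.2058] [0.4252, -0.2285]
s3 S [0.5776, -0.2742] [0.4304, -0.2508]
s2 S [0.577, -0.3051] [0.4274, -0.307]
s1 S [0.5802, -0.3311] [0.4362, -0.3675]
```

```bash
cat >> h.py <<'E'
def q(psi): return [float(np.cos(psi/2)),float(np.sin(psi/2)),0.,0.]
SP=-0.043; TP=0.055
STAND=np.array([.510,-.0565]); TRAY=np.array([.501,-.282]); DZ=.072
def tw(x,y,tip):  # tray coords -> TCP position with tine tips at height tip above the tray underside
    c,s=np.cos(TP),np.sin(TP); return [TRAY[0]+c*x-s*y,TRAY[1]+s*x+c*y,tip+DZ]
def st(l=""):
    o=get_obs();print(l,round(o["time_s"],2),np.round(o["position"],4),"F",np.round(o["wrist_force"],2),"M",np.round(o["ft_torque"],2),"g",round(o["gripper_width"],4),round(o["grip_force"],1));return o
E
python3 - <<'E'
from h import *
hand.move_gripper(.06)
bot.reach([*STAND,.22],q(SP));st("above")
bot.servo_line([*STAND,.08],velocity=.15);st("down")
hand.move_gripper(0.0,100);st("grip")
print(get_obs()["orientation"],get_obs()["joint_pos"])
bot.servo_line([*STAND,.20],velocity=.12);bot.dwell(.3);st("lift")
crop("side","pics/s2.png",190,105,380,295,3.1)
crop("top","pics/t2.png",215,140,305,300,3.6)
E
```

```text
above 2.67 [ 0.5101 -0.0571  0.2201] F [-0.32  0.96  0.61] M [ 0.03 -0.05 -0.01] g 0.0601 0.0
down 3.75 [ 0.5106 -0.0566  0.0806] F [0.55 0.74 1.15] M [-0.01 -0.01 -0.  ] g 0.0601 0.0
grip 4.2 [ 0.5104 -0.0565  0.0807] F [-0.25  0.08  5.57] M [-0.02  0.17  0.  ] g 0.0191 97.4
[ 9.99769167e-01 -2.14790226e-02  5.11233735e-04  5.05614854e-05] [-1.13228168e-01  4.12930856e-01  2.00067826e+00 -1.05633573e-05
  7.26956111e-01  1.50053740e+00]
lift 5.65 [ 0.5098 -0.0565  0.1996] F [ 0.06 -0.4  -2.33] M [-0.01 -0.08 -0.07] g 0.019 97.5
```

View pics/s2.png

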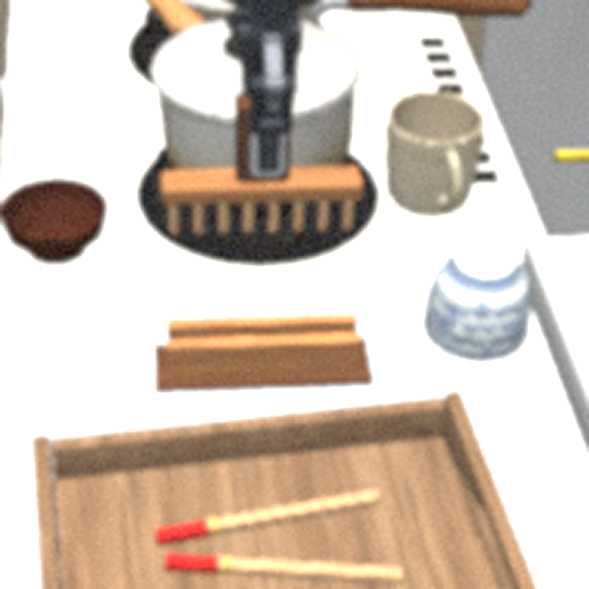

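The rake is held level, about 4 mm off-centre in x. Next I'll move over the tray, descend beyond stick 4, and comb.

```bash
sed -i 's/DZ=.072/DZ=.0727/' h.py; python3 - <<'E'
from h import *
bot.reach(tw(.004,.095,.10),q(TP))
bot.servo_line(tw(.004,.095,.025),velocity=.12);bot.dwell(.3);o=st("hover");b=o["wrist_force"]
for z in(.018,.014,.0105):
    bot.servo_line(tw(.004,.095,z),velocity=.03);o=st(z)
    if abs(o["wrist_force"]-b)[2]>5: break
for y in(.05,.0,-.04):
    bot.servo_line(tw(.004,y,.0105),velocity=.045);st(y)
crop("top","pics/t3.png",275,140,435,300,3.6)
E
```

```text
hover 7.42 [ 0.5001 -0.1871  0.0983] F [ 0.1   0.22 -2.25] M [-0.06 -0.04  0.03] g 0.0192 97.6
0.018 7.8 [ 0.4995 -0.1868  0.0904] F [-0.26 -0.25 -2.63] M [-0.02 -0.02  0.07] g 0.0189 97.6
0.014 8.08 [ 0.4996 -0.1869  0.0865] F [ 0.22  0.59 -2.55] M [-0.06  0.03  0.  ] g 0.0186 97.6
0.0105 8.35 [ 0.4996 -0.1869  0.083 ] F [ 0.35  0.65 -2.63] M [0.01 0.   0.08] g 0.0187 97.6
0.05 9.5 [ 0.5022 -0.2317  0.0832] F [-0.66  0.42 -2.37] M [-0.02  0.    0.04] g 0.0187 97.9
0.0 10.76 [ 0.5049 -0.2816  0.0832] F [-1.21  0.94 -1.01] M [0.02 0.01 0.01] g 0.0194 97.9
-0.04 11.8 [ 0.5071 -0.3216  0.0832] F [-0.01  0.18 -1.55] M [0.04 0.   0.02] g 0.0192 97.9
```

View pics/t3.png

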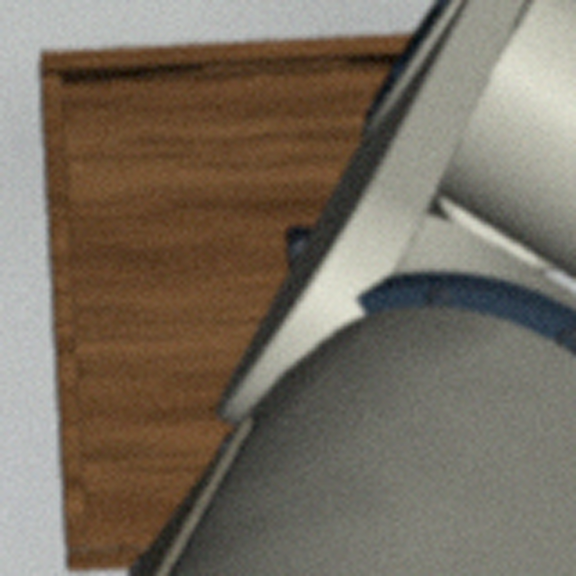

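The arm blocks the top view, but no stick was left behind. I'll close in under force guard and check from the side.

```bash
cat >> h.py <<'E'
N=np.array([-np.sin(TP),np.cos(TP),0])
def fn(k=5):
    v=[]
    for _ in range(k): bot.dwell(.02);v.append(get_obs()["wrist_force"])
    v=np.mean(v,0); return float(v@N),float(v[2])
E
python3 - <<'E'
from h import *
y=-.04;X=.004
f0=.25
while y>-.085:
    y-=.001; bot.servo_line(tw(X,y,.0105),velocity=.03)
    f,fz=fn(3); 
    if f-f0>1.5: print(round(y,4),round(f,2),round(fz,2))
    if f-f0>3: break
st("contact"); crop("side","pics/s3.png",190,225,380,380,4)
E
```

```text
-0.07 5.22 -0.51
contact 20.85 [ 0.5087 -0.351   0.0831] F [ 0.12  4.42 -0.05] M [ 1.21 -0.1   0.23] g 0.0187 98.6
```

View pics/s3.png

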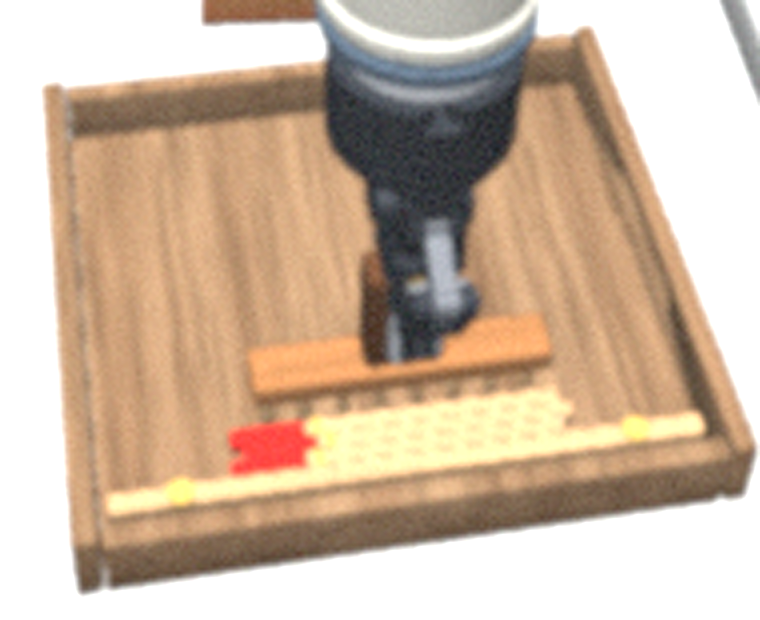

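The four sticks lie flat in a closed row against the fence bar, with the rake at about 5 N. Now I'll raise it to about 9 N in fine steps and hold.

```bash
python3 - <<'E'
from h import *
y=-.070;X=.004;f0=.25;L=[]
for _ in range(16):
    f=fn(4)[0]-f0; L.append((round(y,5),round(f,2)))
    if f>8.3: break
    y-=.00015 if f>6 else .0003
    bot.servo_line(tw(X,y,.0105),velocity=.01)
    if get_obs()["wrist_force"]@N-f0>11.5: break
print(L)
for _ in range(6):
    f,fz=fn(8); f-=f0; print(round(f,2),round(fz,2),end=" | ")
    if f<7.6: y-=.00015
    elif f>10.2: y+=.00015
    else: continue
    bot.servo_line(tw(X,y,.0105),velocity=.01)
st("held")
E
```

```text
[(-0.07, 4.87), (-0.0703, 6.04), (-0.07045, 6.51), (-0.0706, 7.11), (-0.07075, 7.52), (-0.0709, 7.87), (-0.07105, 8.44)]
8.58 1.58 | 8.39 1.51 | 8.61 1.72 | 8.59 1.65 | 8.44 1.94 | 8.48 1.74 | held 23.67 [ 0.5087 -0.3513  0.0831] F [0.74 8.83 1.6 ] M [ 1.98 -0.12  0.24] g 0.0191 98.6
```

Held at about 8.5 N for 1 s. Next: back off, lift, and carry the rake to above the stand.

```bash
python3 - <<'E'
from h import *
bot.servo_line(tw(.004,-.045,.0105),velocity=.04);st("off")
bot.servo_line(tw(.004,-.02,.12),velocity=.15)
bot.reach([*STAND,.20],q(SP));bot.servo_line([*STAND,.145],velocity=.12);bot.dwell(.3);st("over stand")
a=vision.read_camera("side")["frame"][105:380,190:400,::-1]
cv2.imwrite("pics/s4.png",cv2.convertScaleAbs(cv2.resize(a[:130],None,fx=3.6,fy=3.6,interpolation=2),alpha=1.3))
crop("top","pics/t4.png",225,140,435,300,3.6)
E
```

```text
off 24.47 [ 0.5076 -0.3268  0.0833] F [-0.16  0.82 -2.31] M [-0.03 -0.05  0.02] g 0.0187 98.2
over stand 27.24 [ 0.5104 -0.0565  0.1456] F [ 0.3  0.5 -1.8] M [-0.06 -0.02 -0.01] g 0.0187 98.2
```

View pics/s4.png

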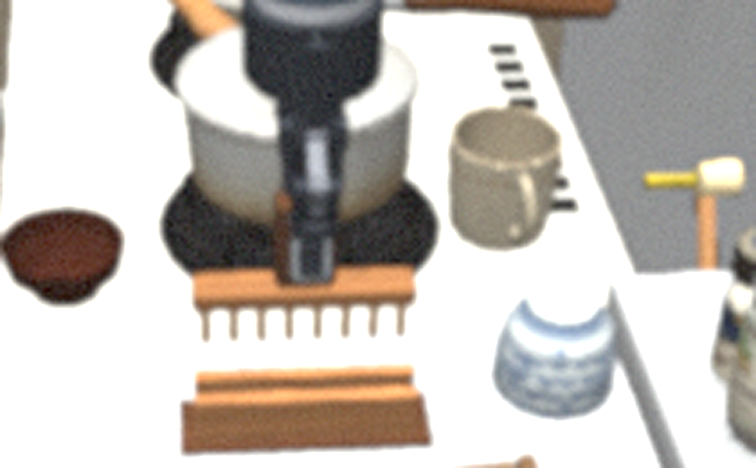

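View pics/t4.png

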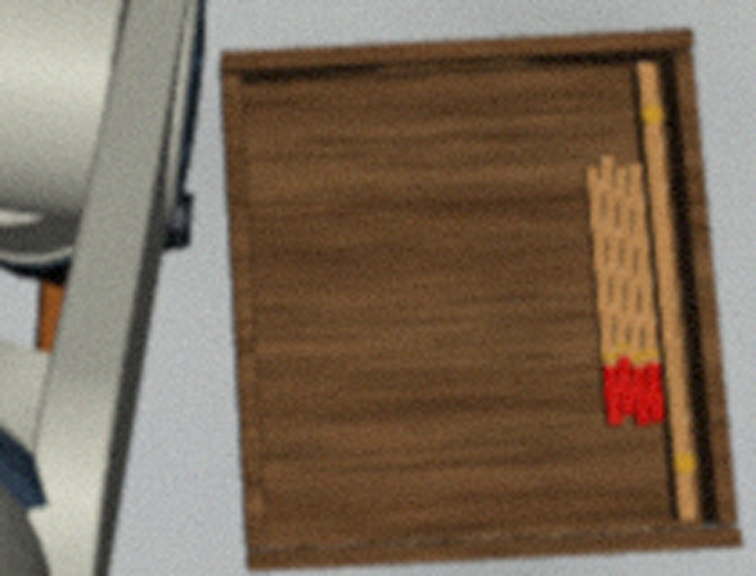

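The row stays closed and parallel beside the bar, and the rake hangs level over the stand. I'll insert it under force guard.

```bash
python3 - <<'E'
from h import *
z=.145;ok=True
for z in [.12,.11,.10,.095,.09,.087,.084,.082,.081,.0805,.08,.0795,.079]:
    bot.servo_line([*STAND,z],velocity=.06 if z>.1 else .03)
    f=fn(3);print(z,np.round(f,2))
    if f[1]>3: break
o=st("seat")
if o["position"][2]<.083:
    hand.move_gripper(.05);bot.dwell(.2);st("open")
    bot.servo_line([*STAND,.22],velocity=.12);bot.reach([.40,-.10,.30],q(SP)) if False else bot.goto_joints([-1.168,.353,1.633,0,1.155,0]);st("away")
    crop("side","pics/s5.png",190,165,400,380,2.75)
E
```

```text
0.12 [ 0.51 -2.17]
0.11 [ 0.26 -1.46]
0.1 [ 0.58 -1.97]
0.095 [ 0.17 -2.29]
0.09 [ 0.47 -1.84]
0.087 [ 0.44 -1.73]
0.084 [ 0.03 -2.06]
0.082 [ 0.29 -2.49]
0.081 [ 0.24 -1.72]
0.0805 [0.44 4.06]
seat 31.09 [ 0.51   -0.0565  0.0808] F [-2.06  0.45  4.41] M [-0.01  0.23 -0.04] g 0.019 99.0
open 31.69 [ 0.51   -0.0565  0.0805] F [0.72 0.22 0.53] M [-0.02  0.   -0.01] g 0.0501 0.0
away 35.09 [ 0.2472 -0.5742  0.2484] F [ 0.23  0.27 -0.1 ] M [-0.06 -0.   -0.05] g 0.0499 0.0
```

View pics/s5.png

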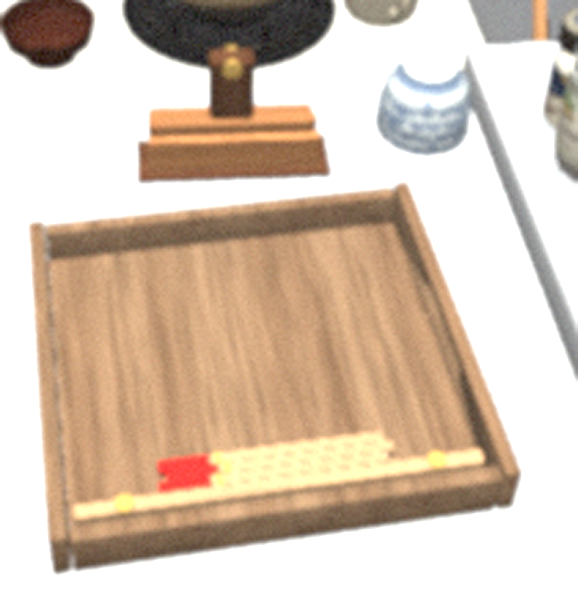

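The rake is seated in its stand, the row is flat and closed at the bar, and the arm is clear.

```bash
python3 -c "
from workcell import *
print(hand_in())"
```

```text
the job is handed in; nothing more can be done
None
```

I handed the job in at about 35 s: the four chopsticks lie flat in one closed row along the fence bar after a press of about 8.5 N held for about a second, and the rake is back in its stand and released; the hand-in returned no verdict.

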